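# Check a relay's contact gap with a feeler blade

### The job

Pull the relay's dust shutter by its upright tab right out to its stop, then take the feeler gauge with the flat rectangular handle from the wooden rack and slide its blade straight down the middle of the gap between the relay's two contact plates until it drags snugly between them, not loose, not forced and not pushed through beyond their lower ends. Finish while still holding the gauge there, gripped by its handle; leave the round-handled gauge and the other things on the bench alone.

Things in the scene. Friction and masses are not known exactly. Their poses are not given: they have to be found in the camera images.
- relay: open-frame relay on a black base plate (170 x 100 x 12 mm), fixed. Origin on the bench, straight below the middle of the contact gap. Own +y points across the gap, from steel pole plate to brass leaf; own -x is the way the shutter pulls out. Two guide rails beside the gap (y = +-38 mm, 12 wide, 84 long) reach 108 mm above the bench
- shutter_tab (a point): centre of the shutter's upright aluminium tab: 22 mm along the relay's x, 12 mm thick along its y (pinch it so), 36 mm tall, from 104 to 140 mm above the bench. It stands on the flat shutter (96 x 62 x 4 mm, top 104 mm above the bench) that roofs the gap when in; fully out, the shutter's edge is 23 mm clear of the gap's middle
- shutter (a joint): how far the dust shutter is out along the relay's -x, m: starts between 0 and 0.012, stop (fully out) at 0.055. A light return spring (25 N/m) is outweighed by 3 N of friction in the guides: pull with about 5 N; it stays where it is left
- gap_mouth (a point): middle of the gap's top opening, 96 mm above the bench. The gap is 70 mm deep and narrows downward by 0.2 mm per mm, from 14-16 mm at the mouth to 0.3-2.5 mm at the foot (differs each time). The 4 mm blade begins to drag 50 to 62 mm below the mouth; a snug drag is some 4 to 5 N of resistance, from there to a few mm further; beyond 70 mm it is through
- pole: plain vertical steel plate of the gap, 36 x 4 x 75 mm, inner face 5 mm to the -y side of the gap mouth's middle; origin 13 mm above the bench. Pole and leaf together sit on a soft carriage that gives sideways (150 N/m, up to 6 mm either way along the relay's y), so the gap centres itself on the blade
- leaf_plate: leaning brass contact leaf of the gap, 30 x 3 x 70 mm, opposite the pole; origin 13 mm above the bench. It is sprung across the gap: gives from 2.5 N on, then 1 mm per 2.5 N, up to 7 mm. Spread by more than about 1 mm it is forced
- rack: wooden block, 170 x 70 x 100 mm high, fixed, origin under its centre; two slots in its top at own x = +-42 mm, in which the two hand gauges hang blade down
- gauge_handle (a point): centre of the feeler gauge's flat rectangular aluminium handle: 40 mm along own x, 20 mm thick along own y (grip it so), 45 mm tall, standing on the rack in either slot, axes parallel to the rack's. Below it the steel blade: 4 mm thick (own y), 24 mm wide (own x), 95 mm long; about 0.12 kg
- gauge_tip (a point): middle of the blade's lower end, 117.5 mm below the handle's centre
- gauge: the feeler gauge (flat rectangular handle); origin at the blade's lower end, z up along the blade
- key: the other gauge in the rack, not wanted: round aluminium handle 28 mm across, 45 mm tall; same blade
- meter: bystander: pocket multimeter, lying, 150 x 75 x 32 mm; origin at its underside
- board: bystander: small green circuit board, 75 x 50 x 21 mm; origin at its underside
- driver: bystander: lying screwdriver, length 160 mm; origin at its underside
- spool: bystander: copper wire spool, 42 diameter, 35 high mm; origin at its underside
- tube: bystander: standing glass radio tube, 21 diameter, 56 high mm; origin at its underside
- adaptor: bystander: plug-in adaptor, 70 x 40 x 28 mm; origin at its underside
- partsbin: bystander: grey parts tray, 110 x 80 x 30 mm; origin at its underside

How it is judged (in metres and radians):
On the way, in this order (a step that is already met when the one before it is completed fails the run):
1. the dust shutter is out at its stop (value of joint shutter above 0.05 m), for 0.2 s.
2. the feeler gauge is drawn clear of the rack, held by the fingers (height (world z) of gauge_tip above 0.102 m and contact force between the fingers and gauge above 2 N), for 0.2 s.
At the end, for the whole second after the job is handed in: Shutter within 5 mm of its stop; gauge still, upright within 0.12 rad, held by the fingers (over 3 N); blade within 10 mm of the middle of the plates' width, tip 45 to 70 mm below the gap's mouth, pressing on both plates with at least 1.5 N, on the brass leaf with under 7 N (value of joint shutter above 0.05 m and contact force between gauge and leaf_plate between 1.5 and 7 N and contact force between gauge and pole above 1.5 N and z of gauge_tip in the frame of gap_mouth between -0.07 and -0.045 m and x of gauge_tip in the frame of gap_mouth between -0.01 and 0.01 m and contact force between the fingers and gauge above 3 N and angle between gauge's own z axis and vertical below 0.12 rad and linear speed of gauge below 0.01 m/s); the arm keeps its last pose, push and grip.
It fails at once if the round-handled gauge is taken or knocked (distance of key from where it was at the start of the episode above 0.02 m).
It fails at once if another thing on the bench is disturbed (moved over 30 mm) (distance of any of meter, board, driver, spool, tube, adaptor, partsbin from where it was at the start of the episode above 0.03 m).
It also fails if it takes over 56 s, if anything falls off the work surface, if the arm or the gripper's body presses on something with over 40 N, if the wrist force passes 120 N, or if a joint passes its speed limit or range.

### The arm

A 7-joint arm with a two-finger parallel gripper is mounted at the origin on the work surface. World frame = base frame: x ahead of the robot, y to its left, z up, the work surface at z = 0. Lengths are in mm, angles in rad, forces in N, time in s.
With the tool pointing down it reaches from about 425 to 1025 mm from the base axis. Payload 9.4 kg.
Tool frame: the origin (TCP) lies on the centre line of the jaws, within the pads' length; the fingertips stand 22 mm ahead of it and the grasp point (between the pads) lies 3 mm ahead of it; z points along the fingers, y is the line along which they close (so a half turn about z gives the same grasp; the last joint's range is limited). The gripper opens to 93 mm and grips with 3 to 60 N. Pads are 15 mm wide; open, the fingers measure 128 mm over their backs; the gripper's body (75 mm by 188 mm) begins 65 mm behind the grasp point.
Start: joints at [-1.295, 0.599, -0.003, 1.599, 0.002, 0.943, -0.08], TCP at [250.512, 680.344, 211.518] pointing down, gripper open.
Joint ranges: [-2.57, 2.57], [-0.35, 1.97], [-1.29, 1.29], [0.11, 2.56], [-1.05, 4.19], [0.11, 1.86], [-2.63, 2.63]. Speed limits (rad/s): [2.22, 2.22, 3.01, 3.01, 3.14, 3.14, 3.14].

### API

Orientations are given as a unit quaternion [x, y, z, w].
In Python, from rig import arm, vision, spotter gives the robot as it stands. The module is installed in compiled form; this text tells all that it offers.
- The arm moves only by the tool apply_moves, never from a script. Its argument "plan" is a list that holds one entry, the list of rows, each a list of 5 numbers: the opening, from 0 (shut) to 1 (fully open), then the shift along the tool's x, y, z in m, then the turn about the tool's z in degrees. In form: [[[gripper, dx, dy, dz, turn], ...]]. A call has 1 to 20 rows; each row is the pose to reach, as a shift and turn from the pose commanded when the call began, along the tool's axes at that moment; what a row does not reach only later rows make up. A row lasts 1/8 s, in which the tool goes at most 62.5 mm and 10.7 degrees, less where a joint would pass 70% of its speed; a pose out of reach is approached as far as the arm can. A call with a gripper value outside its range is refused whole. The fingers move at their own pace and stop on an object; "squeeze" is the grip in N (left out, the last holds). Time passes only in rows, so rows that repeat a pose let the fingers close. It gives the time, the measured TCP pose, the force, the opening and the grip force at its end, in the units of the state.
- arm.read_state(): the state, without advancing time (a new reading comes with each control period).
- vision.grab_frame(name): name is "scene" or "top" or "wrist"; returns a dict with "pixels" (400x640x3 uint8, red, green, blue), "z_map" (400x640 float32, mm along the optical axis (not along the pixel's ray), 0 where there is no reading), "fovy" (degrees; the focal length in pixels is half the picture's height over the tangent of half this angle, whatever the lens; pixels are square), "cx", "cy" (the principal point, pixels), "cam_to_world" (4x4, takes a point from camera to world coordinates). Camera axes: x right, y down, z forward; pixel columns grow to the right and rows downward; lengths in mm; the calibration is good to about 2 mm. A picture is of the moment at which its call begins.
- arm.finish_job(): hands the job in; it is judged then, once.
Trained networks look in a picture, given as the dict that the camera call returned (one of the last four; its "shot" number tells which), for a name from the list of things; names that differ only in an ending like _2 or _b are one class to them, and where a whole thing is asked for, a point or a joint stands for the part that bears it (a point fixed in the world has none). Each returns a list of dicts, best first, with "conf" (0 to 1); they miss things now and then, are a little off and sometimes report something else, mostly with a low value. They report only what shows in the picture. A call takes as long as a camera call.
- spotter.silhouettes(picture, label): "pixels" (400x640 bool, what is visible of it) and "box" ([left, top, right, bottom] in pixels, round what is visible of it).
The state is a dict: "time": time; "qpos": joint angles; "dq": joint speeds; "tau": joint torques, N m; "tcp_pos": TCP position; "eef_rot": TCP orientation; "ft_force": force on the tool from outside, world axes, zero at the start; "torque": the same for the moment, N m; "opening": finger opening in mm; "grasp_force": force on a finger pad.
Only numpy, scipy, OpenCV 4.12 (cv2) and the standard library are available. Lean on these libraries where they do the work, as an engineer would, in place of code of your own. Each camera call takes 0.05 s, during which the arm holds its last target. There are 200 camera calls.

## Working session

There is one attempt and no reset: what is moved stays moved. The work goes in short steps, Python scripts to look and compute and a tool call to move; the robot and the scene stay as the last step left them, time stands still between calls to the robot, and variables do not carry over. Pictures are saved under pics/ and viewed, at most 10 in all, crops included, and the job is handed in when it is done.

Besides the shell and the picture viewer there is one more tool, called after "Request:" by a JSON object that holds its "method" and its "body", one argument or row to a line. apply_moves: Moves the arm, as the interface text tells. Its arguments: {"type":"object","properties":{"plan":{"type":"array","items":{"type":"array","items":{"type":"array","items":{"type":"number"}}}},"squeeze":{"type":"number"}},"required":["plan"]}

```bash
mkdir -p pics; cat > h.py <<'E'
import numpy as np, cv2
from rig import arm, vision, spotter
def cloud(f):
    z=f["z_map"]; fl=200/np.tan(np.radians(f["fovy"])/2)
    v,u=np.mgrid[0:400,0:640]
    P=np.stack([(u-f["cx"])/fl*z,(v-f["cy"])/fl*z,z],-1)
    T=np.array(f["cam_to_world"]); W=P@T[:3,:3].T+T[:3,3]
    W[z<=0]=np.nan
    return W
def find(f,l,W=None):
    W=cloud(f) if W is None else W
    for d in spotter.silhouettes(f,l)[:2]:
        p=W[d["pixels"]]; p=p[~np.isnan(p[:,0])]
        if len(p): print(l,round(d["conf"],2),np.round(d["box"]),"med",np.round(np.median(p,0)),"min",np.round(np.percentile(p,2,0)),"max",np.round(np.percentile(p,98,0)),len(p))
def rect(p,n=""):
    r=cv2.minAreaRect(p[:,:2].astype(np.float32)); print(n,"rect",np.round(r[0],1),np.round(r[1],1),round(r[2],1),"zmed",round(float(np.median(p[:,2])),1),len(p))
def save(f,n): cv2.imwrite("pics/"+n,cv2.cvtColor(f["pixels"],cv2.COLOR_RGB2BGR))
E
python3 - <<'E'
from h import *
s=arm.read_state(); print({k:np.round(v,3) for k,v in s.items()})
fs=[]
for n in ["scene","top"]:
    f=vision.grab_frame(n); save(f,n+".png"); W=cloud(f); print(n)
    print(np.round(f["cam_to_world"],3).tolist())
    for l in ["relay","shutter_tab","gauge_handle","gauge","key","rack"]: find(f,l,W)
    fs.append(f["pixels"])
E
```

```text
{'time': np.float64(0.0), 'qpos': array([-1.295,  0.6  , -0.003,  1.6  ,  0.002,  0.943, -0.08 ]), 'dq': array([ 0.001,  0.001,  0.   ,  0.001,  0.002, -0.003,  0.001]), 'tau': array([-2.0000e-03, -7.6506e+01,  1.4960e+00, -2.5236e+01, -5.2000e-02,
        1.7000e-02,  0.0000e+00]), 'tcp_pos': array([250.345, 679.886, 210.689]), 'eef_rot': array([ 0.175,  0.984, -0.001, -0.   ]), 'ft_force': array([-0.525,  0.171,  0.38 ]), 'torque': array([-0.045, -0.029, -0.022]), 'grasp_force': np.float64(0.0), 'opening': np.float64(92.915)}
scene
[[-0.723, 0.334, -0.605, 1335.278], [0.691, 0.369, -0.622, 704.576], [0.015, -0.867, -0.498, 724.43], [0.0, 0.0, 0.0, 1.0]]
relay 0.85 [268. 170. 323. 226.] med [ 582. -168.   43.] min [ 486. -225.    3.] max [ 643. -130.  126.] 1672
relay 0.6 [364. 224. 429. 286.] med [588. 237.  67.] min [482. 172.   2.] max [643. 264. 100.] 2577
gauge_handle 0.78 [377. 221. 397. 245.] med [605. 212. 128.] min [581. 195. 102.] max [617. 219. 145.] 272
gauge 0.66 [379. 224. 395. 249.] med [602. 211. 124.] min [421.  76.  -2.] max [617. 219. 145.] 358
key 0.46 [404. 214.
[... 220 characters left out ...]
.0, 0.025, -0.002, -30.923], [-0.001, -0.132, -0.991, 1349.412], [0.0, 0.0, 0.0, 1.0]]
relay 0.83 [354. 183. 392. 242.] med [ 557. -178.  100.] min [ 481. -231.    7.] max [ 644. -134.  133.] 1895
gauge_handle 0.71 [234. 193. 246. 205.] med [595. 199. 144.] min [578. 191. 105.] max [615. 213. 149.] 134
gauge 0.45 [231. 191. 247. 207.] med [596. 201. 143.] min [578. 191.  99.] max [618. 225. 148.] 166
key 0.54 [226. 222. 236. 232.] med [513. 218. 144.] min [502. 207. 101.] max [526. 233. 150.] 107
rack 0.66 [224. 181. 259. 247.] med [552. 199. 100.] min [473. 163.  12.] max [637. 251. 105.] 1470
rack 0.39 [234. 190. 246. 203.] med [596. 199. 144.] min [578. 191. 107.] max [615. 213. 149.] 130
```

View pics/top.png

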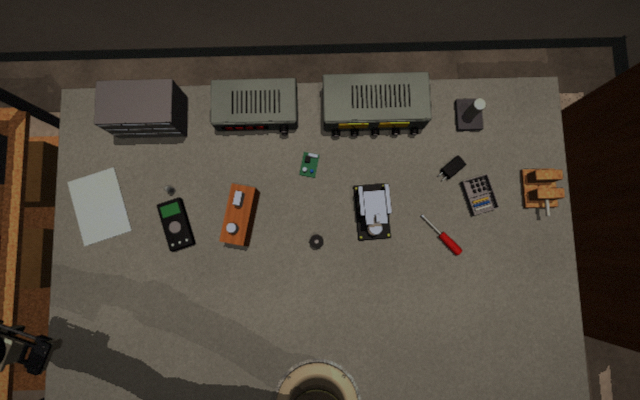

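View pics/scene.png

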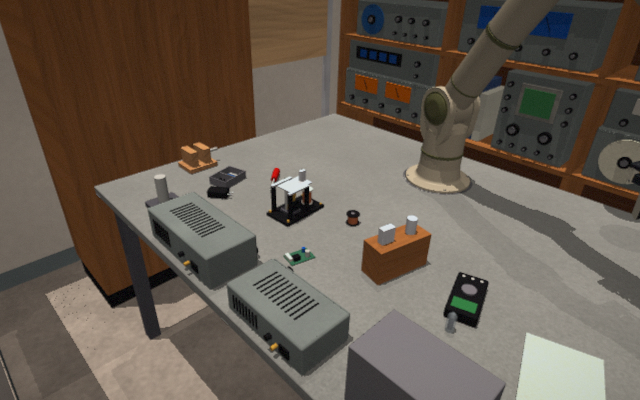

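The top view shows the relay at (373,211), the rack at (238,214) with the flat handle at (238,198) and the round one at (231,228). Next I fit the geometry.

```bash
python3 - <<'E'
from h import *
f=vision.grab_frame("top"); W=cloud(f)
def box(x0,x1,y0,y1,z0,z1):
    m=(W[...,0]>x0)&(W[...,0]<x1)&(W[...,1]>y0)&(W[...,1]<y1)&(W[...,2]>z0)&(W[...,2]<z1); return W[m]
R=(450,680,-260,-100)
rect(box(*R,6,18),"base"); rect(box(*R,98,106),"shutter"); rect(box(*R,106,112),"rails")
t=box(*R,120,150); rect(t,"high"); 
K=(450,680,140,280)
rect(box(*K,95,104),"racktop"); rect(box(560,680,140,280,138,155),"flat"); rect(box(450,560,140,280,138,155),"round")
im=f["pixels"]; c=np.hstack([cv2.resize(im[170:260,340:410],None,fx=6,fy=6,interpolation=2)[:540,:400],cv2.resize(im[170:260,205:270],None,fx=6,fy=6,interpolation=2)])
cv2.imwrite("pics/c.png",cv2.cvtColor(c,4))
g=vision.grab_frame("scene"); W=cloud(g)
rect(box(*R,110,150),"scene high"); rect(box(*R,98,106),"shutter")
rect(box(*K,95,104),"racktop"); rect(box(560,680,140,280,138,155),"flat")
E
```

```text
base rect [ 564.4 -181.5] [227.1 154.4] 0.8 zmed 11.8 774
shutter rect [ 573.9 -182.6] [110.7  87.9] 3.4 zmed 103.8 516
rails rect [ 573.3 -182.2] [110.   88.2] 3.0 zmed 107.8 405
high rect [ 531.8 -184.6] [12.2 19.8] 89.9 zmed 139.5 42
racktop rect [556.6 212.1] [ 71.2 169.7] 78.0 zmed 100.0 1088
flat rect [597.4 203.1] [20.7 40.3] 76.5 zmed 144.3 108
round rect [514.2 219.8] [25.  25.6] 2.2 zmed 145.0 80
scene high rect [ 530.7 -181. ] [20.4 22.5] 48.1 zmed 126.7 73
shutter rect [ 572.7 -179.8] [112.2  90.9] 4.5 zmed 102.9 358
racktop rect [553.4 215.2] [ 73.9 174.6] 77.7 zmed 98.6 805
flat rect [596.1 205.5] [21.5 42.3] 79.3 zmed 142.8 96
```

View pics/c.png

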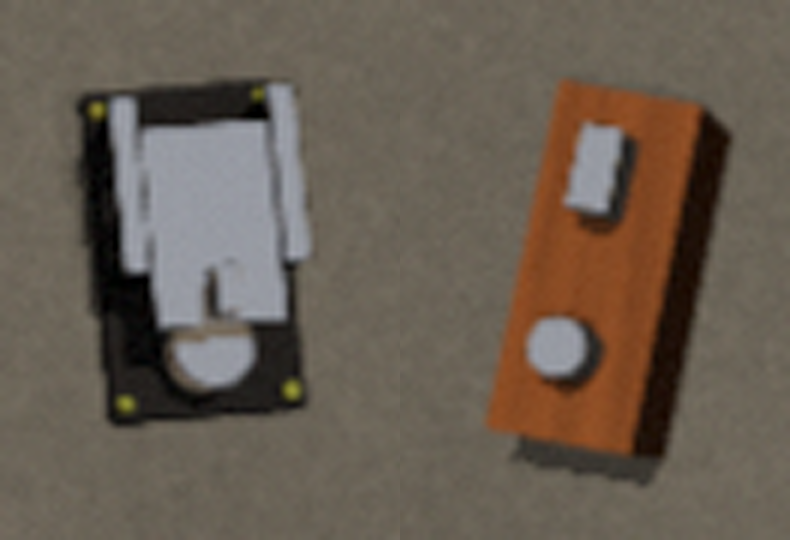

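```bash
cat >> h.py <<'E'
def go(p,ang,s=None):
    "shift/turn in tool axes to reach world p (mm) with tool y at ang deg"
    s=s or arm.read_state(); x,y,z,w=s["eef_rot"]
    from scipy.spatial.transform import Rotation as R
    M=R.from_quat(s["eef_rot"]).as_matrix(); d=M.T@(np.array(p)-s["tcp_pos"])/1000
    a=np.degrees(np.arctan2(M[1,1],M[0,1])); t=-((ang-a+90)%180-90)
    print("t",round(float(s["time"]),2),"tcp",np.round(s["tcp_pos"],1),"yang",round(a,1),"tilt",np.round(M[:2,2],3),"F",np.round(s["ft_force"],1),"open",round(float(s["opening"]),1),"grip",round(float(s["grasp_force"]),1),"-> shift",np.round(d,4),"turn",round(t,1))
E
python3 - <<'E'
from h import *
go([520,180,230],94); go([531,-184,215],94)
E
```

```text
t 0.8 tcp [250.5 680.3 211.5] yang 69.8 tilt [0. 0.] F [ 0.5  0.2 -0.1] open 92.8 grip 0.0 -> shift [-0.4258 -0.3764 -0.0185] turn -24.2
t 0.8 tcp [250.5 680.3 211.5] yang 69.8 tilt [0. 0.] F [ 0.5  0.2 -0.1] open 92.8 grip 0.0 -> shift [-0.5618 -0.7142 -0.0035] turn -24.2
```

Request:
{"method": "apply_moves", "body": {
  "plan": [
    [[0.5,-0.426,-0.376,-0.018,-24],[0.5,-0.426,-0.376,-0.018,-24],[0.5,-0.426,-0.376,-0.018,-24],[0.5,-0.426,-0.376,-0.018,-24],[0.5,-0.426,-0.376,-0.018,-24],[0.5,-0.426,-0.376,-0.018,-24],[0.5,-0.426,-0.376,-0.018,-24],[0.5,-0.426,-0.376,-0.018,-24],[0.5,-0.426,-0.376,-0.018,-24],[0.5,-0.562,-0.714,-0.003,-24],[0.5,-0.562,-0.714,-0.003,-24],[0.5,-0.562,-0.714,-0.003,-24],[0.5,-0.562,-0.714,-0.003,-24],[0.5,-0.562,-0.714,-0.003,-24],[0.5,-0.562,-0.714,-0.003,-24],[0.5,-0.562,-0.714,-0.003,-24],[0.5,-0.562,-0.714,-0.003,-24],[0.5,-0.562,-0.714,-0.003,-24]]
  ]
}}

```text
time: 3.05
tcp_pos: [531.5, -182.0, 214.7]
eef_rot: [-0.034, 0.999, 0.0, 0.0]
ft_force: [-0.7, 0.5, -0.0]
opening: 46.6
grasp_force: 0.0
```

```bash
python3 - <<'E'
from h import *
f=vision.grab_frame("wrist"); save(f,"w1.png"); W=cloud(f)
go([531,-184,135],94)
print(np.round(f["cam_to_world"],2).tolist())
find(f,"shutter_tab",W); find(f,"shutter",W); find(f,"leaf_plate",W); find(f,"pole",W)
def box(z0,z1): return W[(W[...,2]>z0)&(W[...,2]<z1)]
for n,a,b in [("tab",125,145),("shut",101,105.5),("rails",106,110.5),("base",9,15)]:
    p=box(a,b)
    if len(p): rect(p,n)
E
```

```text
t 3.1 tcp [ 531.5 -182.1  214.7] yang 93.9 tilt [0. 0.] F [-0.   0.4 -0.7] open 46.6 grip 0.0 -> shift [ 0.0007 -0.0019  0.0797] turn -0.1
[[-0.07, 0.97, 0.25, 462.27], [1.0, 0.07, 0.02, -186.45], [0.0, 0.25, -0.97, 388.1], [0.0, 0.0, 0.0, 1.0]]
shutter_tab 0.6 [295. 182. 354. 265.] med [ 561. -182.  104.] min [ 518. -211.  103.] max [ 610. -152.  141.] 4809
shutter 0.76 [294. 180. 354. 268.] med [ 561. -182.  104.] min [ 518. -211.  103.] max [ 610. -152.  141.] 4839
leaf_plate 0.41 [281. 136. 359. 277.] med [ 541. -182.  104.] min [ 478. -229.   11.] max [ 612. -138.  140.] 9938
tab rect [ 529.9 -183. ] [21.9 11.4] 4.5 zmed 140.0 335
shut rect [547.2 -27.8] [104.4 391.6] 7.3 zmed 104.3 4382
rails rect [ 567.5 -181.1] [101.1  87.7] 4.0 zmed 108.3 1230
base rect [ 541.3 -189.7] [356.4 790.5] 15.1 zmed 12.0 4630
```

View pics/w1.png

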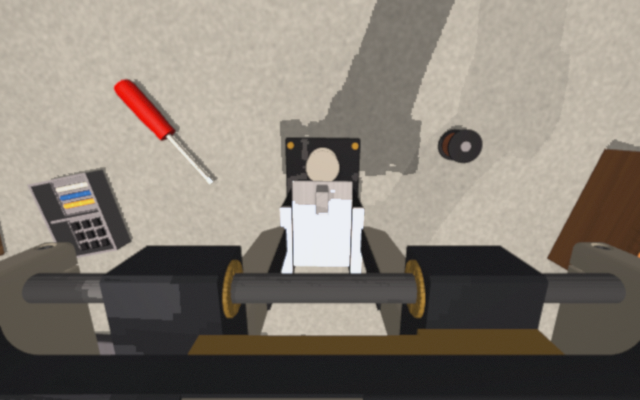

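Request:
{"method": "apply_moves", "body": {
  "plan": [
    [[0.5,0.0014,-0.001,0.055,0],[0.5,0.0014,-0.001,0.081,0],[0.5,0.0014,-0.001,0.081,0],[0,0.0014,-0.001,0.081,0],[0,0.0014,-0.001,0.081,0],[0,0.0014,-0.001,0.081,0],[0,0.0014,-0.001,0.081,0],[0,0.012,-0.001,0.081,0],[0,0.024,-0.001,0.081,0],[0,0.036,-0.001,0.081,0],[0,0.042,-0.001,0.081,0],[0,0.042,-0.001,0.081,0]]
  ],
  "squeeze": 25
}}

```text
time: 4.8
tcp_pos: [488.9, -187.8, 133.7]
eef_rot: [-0.033, 0.999, -0.0, 0.0]
ft_force: [0.3, 0.3, 0.2]
opening: 0.9
grasp_force: 0.0
```

```bash
python3 - <<'E'
from h import *
f=vision.grab_frame("wrist"); save(f,"w2.png"); W=cloud(f)
go([530,-183,135],94)
find(f,"shutter",W)
p=W[(W[...,2]>128)&(W[...,2]<145)]; rect(p,"tab")
E
```

```text
t 4.85 tcp [ 489.5 -187.7  133.7] yang 93.8 tilt [ 0. -0.] F [-0.5 -0.2  1.1] open 0.6 grip 0.0 -> shift [-0.0407  0.0021 -0.0013] turn -0.2
shutter 0.75 [322. 307. 328. 336.] med [ 576. -182.  104.] min [ 510. -186.  103.] max [ 589. -178.  181.] 168
shutter 0.72 [632. 238. 640. 257.] med [535. 183.   3.] min [525. 180.   0.] max [540. 185.   9.] 88
tab rect [ 508.9 -182.1] [61.7 17. ] 11.8 zmed 142.7 69
```

View pics/w2.png

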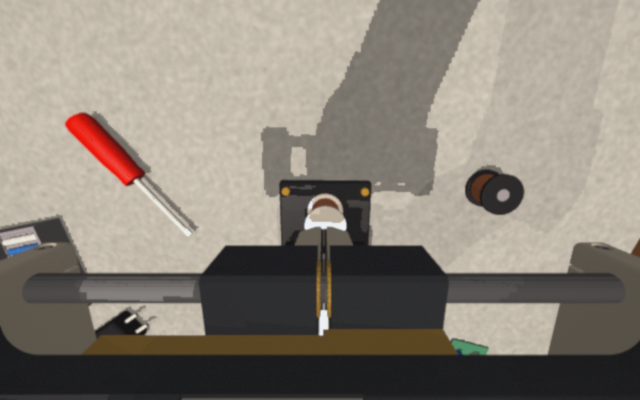

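```bash
python3 - <<'E'
from h import *
f=vision.grab_frame("scene"); W=cloud(f)
find(f,"shutter",W); find(f,"shutter_tab",W)
im=cv2.resize(f["pixels"][130:240,230:350],None,fx=5,fy=5,interpolation=2); cv2.imwrite("pics/s2.png",cv2.cvtColor(im,4))
E
```

```text
shutter 0.58 [282. 171. 310. 193.] med [ 552. -179.  103.] min [ 518. -209.  100.] max [ 610. -153.  138.] 308
shutter_tab 0.68 [278. 170. 310. 192.] med [ 552. -179.  103.] min [ 518. -208.  100.] max [ 610. -154.  138.] 311
shutter_tab 0.64 [285. 249. 313. 266.] med [718.  16.   3.] min [682. -15.  -0.] max [750.  36.  19.] 289
```

View pics/s2.png

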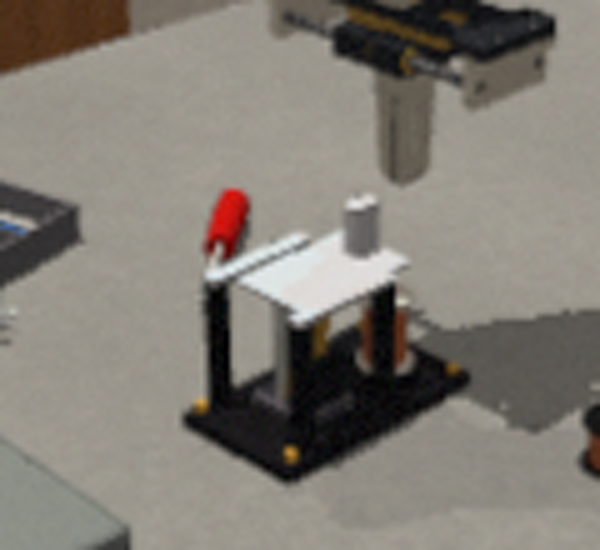

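The picture shows the shutter unmoved, with its tab at about (360,225) in the crop. The fingers hadn't closed before the pull, so I'll repeat with more closing time.

Request:
{"method": "apply_moves", "body": {
  "plan": [
    [[0.4,0,0.002,-0.04,0],[0.4,0,0.002,-0.04,0],[0.4,-0.041,0.002,-0.04,0],[0.4,-0.041,0.002,-0.04,0],[0.4,-0.041,0.002,-0.04,0],[0.4,-0.041,0.002,0.001,0],[0.4,-0.041,0.002,0.001,0],[0,-0.041,0.002,0.001,0],[0,-0.041,0.002,0.001,0],[0,-0.041,0.002,0.001,0],[0,-0.041,0.002,0.001,0],[0,-0.041,0.002,0.001,0],[0,-0.041,0.002,0.001,0],[0,-0.041,0.002,0.001,0]]
  ],
  "squeeze": 25
}}

```text
time: 6.8
tcp_pos: [530.5, -183.1, 133.1]
eef_rot: [-0.033, 0.999, -0.0, 0.001]
ft_force: [-1.7, -0.4, 6.1]
opening: 0.7
grasp_force: 3.2
```

```bash
python3 - <<'E'
from h import *
go([530,-183,135],94)
f=vision.grab_frame("scene"); W=cloud(f)
find(f,"shutter",W); go([530,-183,135],94)
im=cv2.resize(f["pixels"][130:240,230:350],None,fx=5,fy=5,interpolation=2); cv2.imwrite("pics/s3.png",cv2.cvtColor(im,4))
E
```

```text
t 6.8 tcp [ 530.5 -183.1  133.1] yang 93.8 tilt [ 0.001 -0.   ] F [-1.7 -0.4  6.1] open 0.7 grip 3.2 -> shift [ 0.0005  0.0001 -0.0019] turn -0.2
shutter 0.66 [283. 174. 311. 189.] med [ 555. -178.  103.] min [ 518. -208.  100.] max [ 609. -154.  133.] 298
t 6.9 tcp [ 530.5 -183.   133.1] yang 93.8 tilt [ 0.001 -0.   ] F [-1.1 -0.9  6.5] open 0.4 grip 3.2 -> shift [ 0.0005  0.     -0.0019] turn -0.2
```

View pics/s3.png

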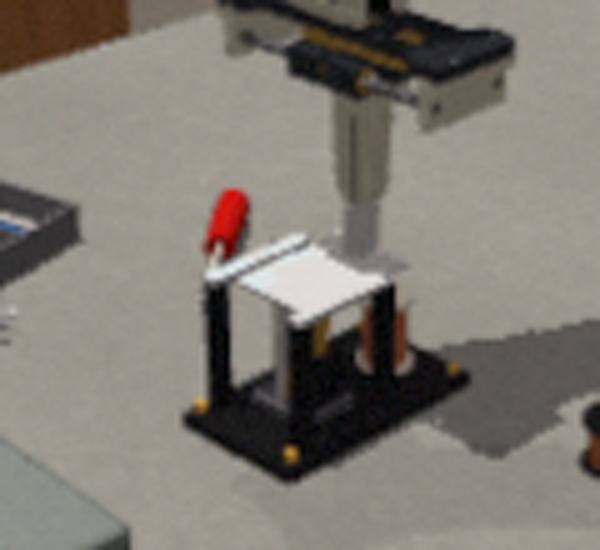

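The crop shows the closed fingertips resting on top of the tab at about (360,205). So the tips sit higher than the TCP reading implies. I'll raise and measure the fingers with the cameras.

Request:
{"method": "apply_moves", "body": {
  "plan": [
    [[0,0,0,-0.03,0],[0,0,0,-0.06,0],[0.4,0,0,-0.06,0],[0.4,0,0,-0.06,0],[0.4,0,0,-0.06,0],[0.4,0,0,-0.06,0]]
  ]
}}

```text
time: 7.65
tcp_pos: [529.8, -182.8, 191.7]
eef_rot: [-0.033, 0.999, 0.0, -0.001]
ft_force: [1.0, -0.8, 0.6]
opening: 35.1
grasp_force: 0.0
```

```bash
python3 - <<'E'
from h import *
go([530,-183,135],94)
f=vision.grab_frame("scene"); W=cloud(f)
m=(abs(W[...,0]-530)<45)&(abs(W[...,1]+183)<60)&(W[...,2]>142)&(W[...,2]<260)
p=W[m]
for z in range(142,260,8):
    q=p[(p[:,2]>=z)&(p[:,2]<z+8)]
    if len(q): print(z,len(q),np.round(q.min(0)),np.round(q.max(0)))
w=vision.grab_frame("wrist"); V=cloud(w)
m=(abs(V[...,0]-530)<45)&(abs(V[...,1]+183)<60)&(V[...,2]>145)&(V[...,2]<300)
p=V[m]; print(len(p))
for z in range(142,300,10):
    q=p[(p[:,2]>=z)&(p[:,2]<z+10)]
    if len(q): print(z,len(q),np.round(q.min(0)),np.round(q.max(0)))
E
```

```text
t 7.65 tcp [ 529.8 -182.8  191.7] yang 93.8 tilt [-0.001  0.   ] F [ 1.  -0.8  0.6] open 35.1 grip 0.0 -> shift [-0.0003 -0.0002  0.0567] turn -0.2
190 2 [ 525. -202.  196.] [ 535. -162.  196.]
198 20 [ 518. -214.  198.] [ 541. -154.  206.]
206 33 [ 520. -211.  206.] [ 541. -148.  213.]
214 32 [ 519. -212.  214.] [ 541. -147.  222.]
222 33 [ 522. -211.  222.] [ 541. -145.  230.]
230 37 [ 521. -212.  230.] [ 542. -145.  238.]
238 33 [ 522. -212.  238.] [ 540. -147.  246.]
246 38 [ 516. -214.  246.] [ 541. -146.  254.]
254 32 [ 519. -219.  254.] [ 542. -144.  260.]
10717
192 71 [ 519. -208.  198.] [ 539. -158.  202.]
202 330 [ 518. -215.  202.] [ 538. -151.  212.]
212 458 [ 518. -215.  212.] [ 539. -151.  222.]
222 556 [ 518. -216.  222.] [ 538. -150.  232.]
232 604 [ 518. -216.  232.] [ 536. -150.  242.]
242 578 [ 518. -213.  242.] [ 530. -152.  252.]
252 356 [ 518. -211.  252.] [ 541. -155.  262.]
262 221 [ 525. -202.  262.] [ 541. -162.  272.]
272 394 [ 517. -203.  272.] [ 539. -162.  282.]
282 1533 [ 491. -232.  282.] [ 532. -138.  292.]
292 5616 [ 491. -243.  292.] [ 524. -123.  300.]
```

Both cameras put the fingertips about 5 mm behind the reported TCP, not 22 mm ahead. The x and y readings agree with the cameras. So tip z ≈ reported z + 5, and I'll apply that from here on.

Request:
{"method": "apply_moves", "body": {
  "plan": [
    [[0.4,0,0,0.05,0],[0.4,0,0,0.085,0],[0.4,0,0,0.085,0],[0,0,0,0.085,0],[0,0,0,0.085,0],[0,0,0,0.085,0],[0,0,0,0.085,0],[0,0,0,0.085,0]]
  ],
  "squeeze": 25
}}

```text
time: 8.75
tcp_pos: [530.8, -183.7, 108.6]
eef_rot: [-0.033, 0.999, -0.001, 0.001]
ft_force: [-0.7, -2.7, 7.7]
opening: 11.7
grasp_force: 25.0
```

Request:
{"method": "apply_moves", "body": {
  "plan": [
    [[0,0.008,0,-0.001,0],[0,0.016,0,-0.001,0],[0,0.024,0,-0.001,0],[0,0.032,0,-0.001,0],[0,0.038,0,-0.001,0],[0,0.042,0,-0.001,0],[0,0.042,0,-0.001,0]]
  ]
}}

```text
time: 9.62
tcp_pos: [488.4, -186.2, 108.8]
eef_rot: [-0.033, 0.999, -0.0, 0.0]
ft_force: [2.5, -4.2, -0.9]
opening: 11.9
grasp_force: 25.0
```

Request:
{"method": "apply_moves", "body": {
  "plan": [
    [[0,0.003,0,0,0],[0,0.006,0,0,0],[0,0.009,0,0,0],[0,0.012,0,0,0],[0,0.012,0,0,0]]
  ]
}}

```text
time: 10.25
tcp_pos: [480.9, -186.7, 108.9]
eef_rot: [-0.033, 0.999, -0.001, 0.004]
ft_force: [14.4, -2.8, -12.8]
opening: 11.5
grasp_force: 25.0
```

Request:
{"method": "apply_moves", "body": {
  "plan": [
    [[0,-0.003,0,0,0],[0.4,-0.003,0,0,0],[0.4,-0.003,0,0,0],[0.4,-0.003,0,0,0],[0.4,-0.003,0,-0.06,0],[0.4,-0.003,0,-0.11,0],[0.4,-0.003,0,-0.11,0]]
  ]
}}

```text
time: 11.12
tcp_pos: [480.7, -186.8, 221.9]
eef_rot: [-0.033, 0.999, -0.001, 0.003]
ft_force: [0.6, -1.3, -0.4]
opening: 37.2
grasp_force: 0.0
```

```bash
python3 - <<'E'
from h import *
go([480,-183,135],94)
for n in ["wrist","top","scene"]:
    f=vision.grab_frame(n); W=cloud(f); print(n)
    find(f,"shutter",W); find(f,"leaf_plate",W); find(f,"pole",W)
    B=(W[...,0]>430)&(W[...,0]<660)&(W[...,1]>-250)&(W[...,1]<-110)
    for m,a,b in [("tab",125,145),("rails",106,111),("shut",101,105.5),("base",10,14.5),("mid",80,99)]:
        p=W[B&(W[...,2]>a)&(W[...,2]<b)]
        if len(p): rect(p,m)
    if n=="wrist": save(f,"w4.png")
    # rails separately
    c=np.array([575,-182]); th=np.radians(4); ex=np.array([np.cos(th),np.sin(th)]); ey=np.array([-ex[1],ex[0]])
    q=W[B&(W[...,2]>85)&(W[...,2]<111)]; l=np.c_[(q[:,:2]-c)@ex,(q[:,:2]-c)@ey]
    for s in (1,-1):
        k=(s*l[:,1]>28)&(q[:,2]>105)
        if k.sum()>20: print("rail",s,np.round(np.percentile(l[k],[2,50,98],axis=0).tolist(),1).tolist(), k.sum(), np.round(np.degrees(np.polyfit(l[k,0],l[k,1],1)[0]),2))
E
```

```text
t 11.12 tcp [ 480.7 -186.8  221.9] yang 93.8 tilt [ 0.006 -0.002] F [ 0.6 -1.3 -0.4] open 37.2 grip 0.0 -> shift [0.001  0.004  0.0869] turn -0.2
wrist
shutter 0.93 [295. 180. 352. 265.] med [ 511. -185.  104.] min [ 468. -214.  103.] max [ 560. -155.  140.] 4648
tab rect [ 480.  -186.1] [21.3 11.7] 3.3 zmed 140.1 322
rails rect [ 547.4 -181.8] [159.5  87.8] 3.0 zmed 108.2 431
shut rect [ 543.2 -182.4] [154.1  64.5] 3.4 zmed 104.3 4146
base rect [ 550.9 -181.8] [150.8  99.6] 3.8 zmed 12.2 1177
mid rect [ 584.2 -180.3] [82.3 68.6] 3.1 zmed 95.0 112
rail 1 [[-89.3, 28.5], [36.7, 35.9], [52.0, 44.5]] 252 4.09
rail -1 [[-24.9, -42.7], [38.9, -34.0], [51.0, -29.9]] 194 -4.98
top
shutter 0.62 [363. 208. 384. 240.] med [ 548. -172.  105.] min [ 476. -196.  100.] max [ 564. -155.  109.] 183
pole 0.61 [375. 195. 376. 206.] med [ 584. -184.   76.] min [ 571. -186.   36.] max [ 601. -183.   98.] 34
rails rect [ 550.7 -183. ] [155.7  87.7] 2.6 zmed 108.2 181
shut rect [ 549.4 -184.2] [157.6  87.9] 3.9 zmed 103.9 138
base rect [ 563.5 -181.4] [168.3  96.1] 3.9 zmed 12.4 300
mid rect [ 581.9 -176.6] [86.2 77.1] 3.3 zmed 94.5 55
rail 1 [[-92.6, 30.2], [4.9, 36.7], [52.9, 43.4]] 107 1.69
rail -1 [[12.4, -44.6], [34.9, -38.4], [52.5, -32.8]] 52 -4.84
scene
shutter 0.18 [361. 228. 431. 285.] med [588. 236.  67.] min [479. 169.   2.] max [643. 265. 100.] 2656
leaf_plate 0.2 [293. 168. 318. 185.] med [ 509. -181.  103.] min [ 474. -210.   99.] max [ 561. -156.  136.] 265
tab rect [ 481.4 -185.4] [22.3 14.9] 7.4 zmed 134.3 35
rails rect [ 548.  -179.1] [153.4  89.7] 1.3 zmed 107.1 78
shut rect [ 545.8 -180.2] [160.   91.4] 3.1 zmed 102.8 287
base rect [ 562.2 -179.7] [167.9  99.6] 4.8 zmed 11.3 303
mid rect [ 547.7 -181.4] [161.2  94.1] 3.0 zmed 89.9 156
rail 1 [[-37.6, 32.7], [13.3, 40.0], [49.4, 46.8]] 54 1.36
rail -1 [[-28.0, -42.2], [13.6, -35.0], [50.2, -29.5]] 47 -0.37
```

View pics/w4.png

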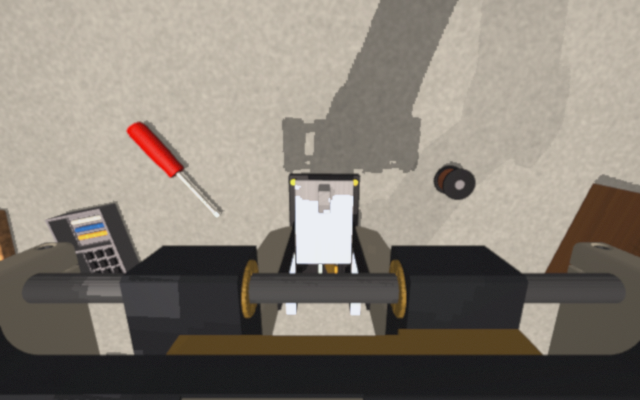

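```bash
python3 - <<'E'
from h import *
go([597,204,205],78.2)
E
```

```text
t 11.72 tcp [ 479.2 -186.3  218.2] yang 93.8 tilt [-0.001  0.   ] F [ 0.8 -0.   0.4] open 37.0 grip 0.0 -> shift [-0.1434  0.3817  0.0132] turn 15.6
```

Request:
{"method": "apply_moves", "body": {
  "plan": [
    [[0.6,-0.143,0.382,0.013,15.6],[0.6,-0.143,0.382,0.013,15.6],[0.6,-0.143,0.382,0.013,15.6],[0.6,-0.143,0.382,0.013,15.6],[0.6,-0.143,0.382,0.013,15.6],[0.6,-0.143,0.382,0.013,15.6],[0.6,-0.143,0.382,0.013,15.6],[0.6,-0.143,0.382,0.013,15.6],[0.6,-0.143,0.382,0.013,15.6]]
  ]
}}

```text
time: 12.85
tcp_pos: [596.5, 203.3, 205.2]
eef_rot: [0.103, 0.995, -0.001, -0.0]
ft_force: [-0.8, -0.4, -0.0]
opening: 55.7
grasp_force: 0.0
```

```bash
python3 - <<'E'
from h import *
f=vision.grab_frame("wrist"); W=cloud(f); save(f,"w5.png")
find(f,"gauge_handle",W)
B=(W[...,1]>120)&(W[...,1]<300)&(W[...,0]>440)&(W[...,0]<660)
for m,a,b in [("handles",140,149),("rack",97,103)]:
    p=W[B&(W[...,2]>a)&(W[...,2]<b)]
    if m=="handles": rect(p[p[:,0]<560],"round"); p=p[p[:,0]>560]
    rect(p,m)
go([597,204,100],78.2)
E
```

```text
gauge_handle 0.75 [  0. 226.  36. 254.] med [ 583. -170.   64.] min [ 570. -175.   48.] max [ 595. -167.   78.] 557
gauge_handle 0.67 [314. 178. 337. 232.] med [592. 206. 145.] min [575. 194. 109.] max [615. 217. 146.] 1169
round rect [513.9 222.8] [26.4 26.5] 77.0 zmed 145.1 975
handles rect [595.6 205.4] [19.5 40.3] 77.9 zmed 145.2 1025
rack rect [554.8 214.1] [ 70.2 170.9] 78.0 zmed 100.3 10378
t 12.95 tcp [596.6 202.5 205.6] yang 78.1 tilt [-0.    -0.001] F [-0.3  0.8  0.7] open 55.7 grip 0.0 -> shift [-1.000e-04  1.600e-03  1.056e-01] turn -0.1
```

Request:
{"method": "apply_moves", "body": {
  "plan": [
    [[0.6,0.0016,0.0026,0.05,0],[0.6,0.0016,0.0026,0.09,0],[0.6,0.0016,0.0026,0.104,0],[0.6,0.0016,0.0026,0.104,0],[0,0.0016,0.0026,0.104,0],[0,0.0016,0.0026,0.104,0],[0,0.0016,0.0026,0.104,0],[0,0.0016,0.0026,0.104,0],[0,0.0016,0.0026,0.104,0],[0,0.0016,0.0026,0.104,0],[0,0.0016,0.0026,0.104,0]]
  ],
  "squeeze": 30
}}

```text
time: 14.32
tcp_pos: [595.8, 207.1, 102.0]
eef_rot: [0.103, 0.995, 0.0, 0.0]
ft_force: [-2.1, -0.0, 4.7]
opening: 19.7
grasp_force: 30.0
```

Request:
{"method": "apply_moves", "body": {
  "plan": [
    [[0,0,0,-0.01,0],[0,0,0,-0.04,0],[0,0,0,-0.08,0],[0,0,0,-0.125,0],[0,0,0,-0.125,0],[0,0,0,-0.125,0],[0,0,0,-0.125,0]]
  ]
}}

```text
time: 15.2
tcp_pos: [594.9, 206.9, 225.3]
eef_rot: [0.103, 0.995, -0.001, -0.001]
ft_force: [-0.2, -0.4, -1.4]
opening: 20.0
grasp_force: 30.0
```

```bash
python3 - <<'E'
from h import *
go([584,-180.5,227],93.7)
E
```

```text
t 15.2 tcp [594.9 206.9 225.3] yang 78.2 tilt [-0.002 -0.001] F [-0.2 -0.4 -1.4] open 20.0 grip 30.0 -> shift [-0.0686 -0.3815 -0.0014] turn -15.5
```

Request:
{"method": "apply_moves", "body": {
  "plan": [
    [[0,-0.069,-0.382,-0.002,-15.5],[0,-0.069,-0.382,-0.002,-15.5],[0,-0.069,-0.382,-0.002,-15.5],[0,-0.069,-0.382,-0.002,-15.5],[0,-0.069,-0.382,-0.002,-15.5],[0,-0.069,-0.382,-0.002,-15.5],[0,-0.069,-0.382,-0.002,-15.5],[0,-0.069,-0.382,-0.002,-15.5],[0,-0.069,-0.382,-0.002,-15.5],[0,-0.069,-0.382,-0.002,-15.5]]
  ]
}}

```text
time: 16.45
tcp_pos: [585.4, -178.7, 228.4]
eef_rot: [-0.034, 0.999, 0.0, -0.0]
ft_force: [-0.2, -0.7, -1.5]
opening: 19.8
grasp_force: 30.0
```

```bash
python3 - <<'E'
from h import *
go([584,-180.5,227],93.7)
c=np.array([584,-179.]); th=np.radians(3.7); ex=np.array([np.cos(th),np.sin(th)]); ey=np.array([-ex[1],ex[0]])
ims=[]
for n in ["wrist","scene"]:
    f=vision.grab_frame(n); W=cloud(f); print(n)
    L=np.stack([(W[...,:2]-c)@ex,(W[...,:2]-c)@ey,W[...,2]],-1)
    # blade pts & plates by height slices, relay axes about assumed mouth
    k=(abs(L[...,0])<30)&(abs(L[...,1])<26)&(L[...,2]<200)&(L[...,2]>15)
    for z in (20,40,60,75,85,92,97,101,120,130,140,150,160,170):
        q=L[k&(L[...,2]>=z)&(L[...,2]<z+10)]
        if len(q)>2: print(z,len(q),np.round(np.percentile(q,[5,50,95],axis=0)[:,:2].T,1).tolist())
    find(f,"gauge",W); find(f,"pole",W); find(f,"leaf_plate",W)
    ims.append(f["pixels"])
a=cv2.resize(ims[0][150:350,220:420],(400,400),interpolation=2); b=cv2.resize(ims[1][120:240,230:350],(400,400),interpolation=2)
cv2.imwrite("pics/c6.png",cv2.cvtColor(np.hstack([a,b]),4))
E
```

```text
t 16.45 tcp [ 585.4 -178.7  228.4] yang 93.9 tilt [-0.     0.001] F [-0.2 -0.7 -1.5] open 19.8 grip 30.0 -> shift [ 0.0015 -0.0017  0.0014] turn 0.2
wrist
20 310 [[-7.9, 5.9, 21.4], [-24.7, -16.3, -1.2]]
40 57 [[-11.1, -5.2, 6.9], [1.5, 11.8, 18.3]]
60 50 [[-13.3, 0.8, 14.6], [5.1, 6.2, 6.4]]
75 62 [[-16.7, -1.9, 14.0], [-4.5, 8.6, 9.7]]
85 85 [[-16.0, 1.9, 15.7], [-5.1, 10.6, 13.6]]
92 220 [[-14.2, 0.4, 15.8], [-6.5, -3.1, 14.8]]
97 411 [[-29.6, -25.4, -21.9], [-23.2, -0.9, 23.6]]
101 391 [[-29.6, -26.2, -22.1], [-23.2, 0.2, 23.6]]
130 6 [[-10.6, -10.3, -10.2], [-0.7, 0.7, 2.0]]
140 10 [[-10.6, -10.4, -10.0], [-0.7, 0.7, 2.2]]
150 9 [[-10.5, -10.3, -10.0], [-0.6, 0.3, 2.1]]
160 11 [[-10.5, -10.3, -10.2], [-0.6, 1.1, 2.0]]
170 12 [[-10.7, -10.4, -10.2], [-0.6, 0.7, 2.0]]
gauge 0.68 [303. 186. 346. 274.] med [ 572. -179.  271.] min [ 565. -189.  161.] max [ 588. -169.  273.] 2592
gauge 0.32 [546. 105. 640. 256.] med [567. 177.  50.] min [470. 163.   1.] max [629. 196. 101.] 9128
pole 0.62 [314. 172. 322. 205.] med [ 582. -184.   96.] min [ 568. -186.   80.] max [ 601. -181.   98.] 129
leaf_plate 0.6 [319. 174. 340. 201.] med [ 584. -170.   77.] min [ 570. -180.   29.] max [ 599. -164.   97.] 342
scene
20 25 [[-13.7, 8.5, 23.3], [-21.8, 10.0, 25.3]]
40 22 [[-15.0, -0.8, 15.2], [-5.1, 22.5, 25.1]]
60 15 [[-13.3, 11.5, 18.5], [-6.1, -2.3, 12.3]]
75 15 [[-11.4, 9.8, 17.7], [-6.8, -3.4, -1.7]]
85 29 [[-14.2, 4.1, 17.6], [-7.3, -3.4, 8.0]]
92 29 [[-29.4, -21.0, 13.8], [-19.3, -3.1, 19.0]]
97 32 [[-29.6, -25.0, -21.3], [-23.3, 1.2, 22.8]]
101 22 [[-29.5, -25.4, -21.6], [-23.9, 1.2, 23.3]]
130 19 [[-9.4, 0.9, 11.8], [-2.1, 1.0, 3.5]]
140 22 [[-11.3, 2.7, 12.0], [-1.5, 1.1, 3.3]]
150 21 [[-10.1, 1.5, 11.2], [-2.3, 0.7, 3.6]]
160 17 [[-10.1, 0.5, 12.5], [-1.7, 1.4, 3.6]]
170 27 [[-10.0, 3.6, 11.4], [-2.4, 0.7, 3.6]]
gauge 0.9 [281. 133. 293. 178.] med [ 592. -177.  207.] min [ 571. -187.  132.] max [ 605. -166.  270.] 323
```

View pics/c6.png

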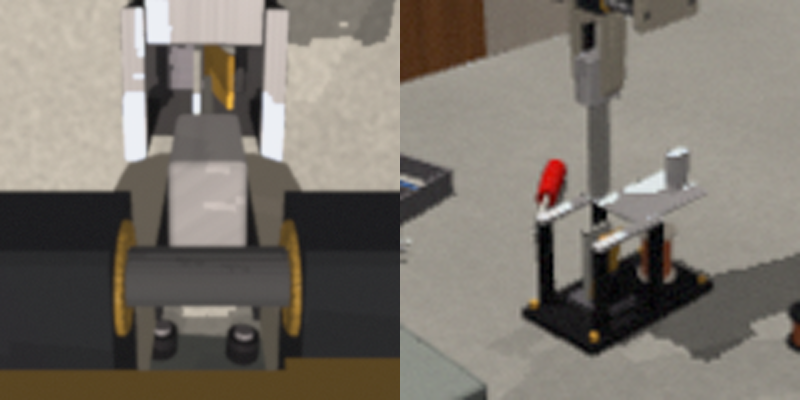

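The crop shows the blade hanging just above the mouth, lined up between the pole (left) and the leaf (right). In relay axes the blade centre is at y≈0.7, the pole face at about -3 and the leaf at about +12. I'll shift about 1 mm and go down.

Request:
{"method": "apply_moves", "body": {
  "plan": [
    [[0,0,0.001,0.015,0],[0,0,0.001,0.03,0],[0,0,0.001,0.045,0],[0,0,0.001,0.06,0],[0,0,0.001,0.072,0],[0,0,0.001,0.08,0],[0,0,0.001,0.08,0]]
  ]
}}

```text
time: 17.73
tcp_pos: [584.8, -179.8, 148.0]
eef_rot: [-0.032, 0.999, 0.0, -0.0]
ft_force: [-0.3, 0.3, -2.0]
opening: 19.9
grasp_force: 30.0
```

Request:
{"method": "apply_moves", "body": {
  "plan": [
    [[0,0,0,0.002,0],[0,0,0,0.004,0],[0,0,0,0.004,0]]
  ]
}}

```text
time: 18.1
tcp_pos: [585.0, -179.9, 144.7]
eef_rot: [-0.032, 0.999, -0.0, 0.0]
ft_force: [-0.7, 0.5, -0.4]
opening: 20.3
grasp_force: 30.0
```

```bash
python3 - <<'E'
from h import *
import time
for i in range(4):
    vision.grab_frame("top"); go([584,-180,140],93.7)
E
```

```text
t 18.15 tcp [ 585.  -179.9  144.7] yang 93.7 tilt [ 0. -0.] F [ 0.2  0.9 -1.2] open 19.7 grip 30.0 -> shift [ 0.001  -0.0001  0.0047] turn -0.0
t 18.2 tcp [ 585.  -179.9  144.7] yang 93.7 tilt [ 0. -0.] F [-0.9 -0.8 -0.8] open 19.7 grip 30.0 -> shift [ 0.001  -0.      0.0047] turn -0.0
t 18.25 tcp [ 585.  -179.9  144.7] yang 93.7 tilt [ 0. -0.] F [ 0.6  0.2 -1. ] open 19.4 grip 30.0 -> shift [ 0.001  -0.0001  0.0047] turn -0.0
t 18.3 tcp [ 585.  -179.8  144.7] yang 93.7 tilt [ 0. -0.] F [ 0.6  0.2 -1.1] open 20.1 grip 30.0 -> shift [ 0.001  -0.0001  0.0047] turn -0.0
```

Request:
{"method": "apply_moves", "body": {
  "plan": [
    [[0,0,0,0.001,0],[0,0,0,0.002,0],[0,0,0,0.003,0],[0,0,0,0.003,0]]
  ]
}}

```text
time: 18.8
tcp_pos: [584.9, -179.8, 141.4]
eef_rot: [-0.032, 0.999, 0.0, -0.0]
ft_force: [-0.4, 0.7, -1.0]
opening: 19.9
grasp_force: 30.0
```

```bash
cat > fz.py <<'E'
from h import *
F=[]
for i in range(6):
    vision.grab_frame("top"); s=arm.read_state(); F.append(s["ft_force"])
print(s["time"],np.round(s["tcp_pos"],1),"F",np.round(np.mean(F,0),2),np.round(s["grasp_force"],1))
E
python3 fz.py
```

```text
19.1 [ 585.  -179.9  141.6] F [ 0.09 -0.1  -0.84] 30.0
```

Request:
{"method": "apply_moves", "body": {
  "plan": [
    [[0,0,0,0.001,0],[0,0,0,0.002,0],[0,0,0,0.003,0],[0,0,0,0.003,0]]
  ]
}}

```text
time: 19.6
tcp_pos: [584.9, -179.9, 138.4]
eef_rot: [-0.032, 0.999, 0.0, -0.0]
ft_force: [-0.3, 0.5, -0.9]
opening: 19.8
grasp_force: 30.0
```

```bash
python3 fz.py
```

```text
19.9 [ 585.  -179.8  138.6] F [ 0.11  0.31 -0.65] 30.0
```

Request:
{"method": "apply_moves", "body": {
  "plan": [
    [[0,0,0,0.001,0],[0,0,0,0.002,0],[0,0,0,0.003,0],[0,0,0,0.003,0]]
  ]
}}

```text
time: 20.4
tcp_pos: [585.0, -179.9, 135.5]
eef_rot: [-0.032, 0.999, -0.0, 0.0]
ft_force: [0.2, 0.1, -0.8]
opening: 19.8
grasp_force: 30.0
```

```bash
python3 fz.py
```

```text
20.7 [ 585.  -179.8  135.5] F [-0.11 -0.09 -0.21] 30.0
```

Request:
{"method": "apply_moves", "body": {
  "plan": [
    [[0,0,0,0.001,0],[0,0,0,0.002,0],[0,0,0,0.002,0]]
  ]
}}

```text
time: 21.08
tcp_pos: [585.1, -179.9, 133.7]
eef_rot: [-0.032, 0.999, -0.0, 0.0]
ft_force: [-0.6, -1.2, 2.3]
opening: 20.4
grasp_force: 30.0
```

```bash
python3 fz.py
```

```text
21.375 [ 585.2 -179.9  133.7] F [ 0.27 -0.1   2.99] 30.0
```

Request:
{"method": "apply_moves", "body": {
  "plan": [
    [[0,0,0,0.0003,0],[0,0,0,0.0003,0],[0,0,0,0.0003,0],[0,0,0,0.0003,0],[0,0,0,0.0003,0],[0,0,0,0.0003,0]]
  ]
}}

```text
time: 22.12
tcp_pos: [585.1, -179.9, 133.3]
eef_rot: [-0.032, 0.999, -0.0, 0.0]
ft_force: [0.9, 0.2, 3.7]
opening: 19.7
grasp_force: 30.0
```

```bash
python3 fz.py; python3 - <<'E'
from h import *
f=vision.grab_frame("scene"); find(f,"shutter"); find(f,"gauge"); W=cloud(f)
p=W[(abs(W[...,0]-480)<40)&(abs(W[...,1]+186)<30)&(W[...,2]>110)&(W[...,2]<145)]; rect(p,"tab")
E
```

```text
22.425 [ 585.  -179.8  133.3] F [1.16 0.27 3.69] 30.0
shutter 0.8 [296. 166. 320. 188.] med [ 505. -181.  103.] min [ 472. -213.  100.] max [ 559. -157.  136.] 273
shutter 0.65 [208. 185. 230. 199.] med [ 696. -426.   21.] min [ 659. -459.   -1.] max [ 724. -399.   29.] 249
gauge 0.62 [282. 166. 292. 193.] med [ 597. -176.  141.] min [ 573. -187.   90.] max [ 606. -166.  176.] 164
tab rect [ 480.2 -183.8] [15.1 24.1] 88.3 zmed 127.3 64
```

The drag is about 5 N above the free-hanging reading and it holds steady. The shutter is still out, so I'm handing in.

```bash
python3 -c "
from rig import arm
print(arm.finish_job())"
```

```text
the job is handed in; nothing more can be done
None
```

The job is handed in, with no verdict returned: the shutter is at its stop, and the flat-handled gauge is still gripped with its blade about 60 mm down the gap, dragging at about 5 N.

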